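# Release the filter slide of a microscope light base with the pin tool

### The arm

A 6-joint arm with a two-finger parallel gripper is mounted at the origin on the work surface. World frame = base frame: x ahead of the robot, y to its left, z up, the work surface at z = 0. Lengths are in m, angles in rad, forces in N, time in s.
With the tool pointing down it reaches from about 0.35 to 0.975 m from the base axis. Payload 4.9 kg.
Tool frame: the origin (TCP) lies on the front face of the gripper's body, between the roots of the fingers; the fingertips stand ctrl.tip_extent ahead of it and the grasp point (between the pads) lies 54 mm ahead of it (ctrl.tip_extent is the distance from the TCP to the fingertips, in m); z points along the fingers, y is the line along which they close (so a half turn about z gives the same grasp; the last joint's range is limited). The gripper opens to 85 mm and grips with 20 to 120 N. Pads are 22 mm wide; open, the fingers measure 114 mm over their backs; the gripper's body (76 mm by 85 mm) begins 54 mm behind the grasp point. The pads swing forward as they close: fully open they stand 13 mm farther back than shut.
Start: joints at [1.216, 0.053, 1.613, -0, 1.476, -0.119], TCP at [0.146, 0.608, 0.304] pointing down, gripper open.
Joint ranges: [-3.01, 3.01], [-1.01, 2.22], [0.06, 2.58], [-1.02, 4.17], [0.09, 2.62], [-3.14, 3.14]. Speed limits (rad/s): [2.57, 2.57, 3.14, 3.14, 3.14, 3.14].

### API

Orientations are given as a rotation vector (axis times angle).
In Python, from station import ctrl gives the robot as it stands.
- The arm moves only by the tool apply_moves, never from a script. Its argument "rows" is one flat list of numbers, 6 for each row, row after row: the shift along the tool's x, y, z normalised to -1 to 1, where 1 is 0.6 m, then the turn, a rotation vector about the tool's x, y, z normalised to -1 to 1, where 1 is 90 degrees. A call has 1 to 20 rows; each row is the pose to reach, as a shift and turn from the pose commanded when the call began, along the tool's axes at that moment; what a row does not reach only later rows make up. A row lasts 1/10 s, in which the tool goes at most 50 mm and 8.59 degrees, less where a joint would pass 70% of its speed; a pose out of reach is approached as far as the arm can. A call with a number of a shift or a turn outside -1 to 1 is refused whole. A call with a gripper value outside its range is refused whole. "grip" is the opening, from 0 (shut) to 1 (fully open), set as the call begins (left out, the last holds). The fingers move at their own pace and stop on an object; "grip_force" is the grip in N (left out, the last holds). Time passes only in rows, so rows that repeat a pose let the fingers close. It gives the time, the measured TCP pose, the force, the opening and the grip force at its end, in the units of the state.
- ctrl.get_obs(): the state, without advancing time (a new reading comes with each control period).
- ctrl.get_image(name): name is "side" or "top" or "wrist"; returns (picture, depth): 480x640x3 uint8, blue, green, red; 480x640 float32, m along the optical axis (not along the pixel's ray), 0 where there is no reading.
- ctrl.camera_model(name): a dict with "mtx" (3x3 intrinsics, pixels), "k1" (the pictures are not rectified: a ray, as slopes to the right and down, at radius r is drawn at 1 + k1 r^2 times it, then the intrinsics apply), "R" (3x3) and "t" (3): a world point X has camera coordinates R X + t; the wrist camera has in their place "tool_from_camera" (4x4, takes a point from camera to tool coordinates, whose origin is the TCP and whose axes are the flange's). Camera axes: x right, y down, z forward; pixel columns grow to the right and rows downward; lengths in m; the calibration is good to about 2 mm. A picture is of the moment at which its call begins: read the wrist's pose just before it. camera_model takes no time and is no camera call.
- ctrl.finish_job(): hands the job in; it is judged then, once.
The state is a dict: "t": time; "q": joint angles; "dq": joint speeds; "effort": joint torques, N m; "tool_pos": TCP position; "tool_rot": TCP orientation; "contact_force": force on the tool from outside, world axes, zero at the start; "wrist_torque": the same for the moment, N m; "opening": finger opening in m; "grip_force": force on a finger pad.
Only numpy, scipy, OpenCV 4.12 (cv2) and the standard library are available. Lean on these libraries where they do the work, as an engineer would, in place of code of your own. Each camera call takes 0.05 s, during which the arm holds its last target. There are 200 camera calls.

### The job

Take the blue-handled pin tool from the stand, hold the red release button down in its recess in the filter slide with the tool's pin, and push the freed slide out of the light base as far as it goes so that the filter can be changed. Then hang the pin tool back in the same stand; leave everything else on the bench where it is.

Things in the scene. Friction and masses are not known exactly. Their poses are not given: they have to be found in the camera images.
- light_base: fixed transmitted-light base of a stereo microscope: cream box 170 (x) x 190 (y) x 68 mm high with a round white glass plate on top (highest parts, the clips, at 75 mm). Origin: centre of its underside on the bench. The filter slide sticks out of the middle of its -x face (85 mm from the origin) and comes out along the base's own -x axis.
- filter_slide (a joint): how far the filter slide is out, m: 0 fully in and locked (1 mm of play), 0.070 at its end stop. It slides with about 1.5 N of friction, stays where it is left, and is locked unless the release button is held down. A second notch at 0.036 to 0.040 catches it again if the button is let go on the way; at the end stop the button springs up and holds the slide out.
- slide_port (a point): centre of the mouth of the round recess, 11 mm in diameter with a chamfered rim, in the top of the filter slide's dark steel handle block (block 42 x 52 x 16 mm, its top level and 46 mm above the bench). Moves with the slide; same axes as the light base.
- release: red release button, 10 mm in diameter, at the bottom of the recess. Origin: centre of its top face, 4 mm below the recess mouth when up. Spring-loaded: starts to move at 2 N, 5 mm travel straight down, at 5 N it is fully down (9 mm below the mouth); the slide is free once the button is more than 3 mm down. Pushing the slide sideways before the button is down jams the catch. It moves along with the slide.
- tool_stand: fixed aluminium tool stand 48 (x) x 160 (y) x 62 mm high. Origin: centre of its underside on the bench. Three wells, 13 mm in diameter, 58 mm deep, chamfered, in a row along its own y at -50, 0 and +50 mm, each with a tool hanging in it at the start; which tool is where varies.
- pin_handle (a point): centre of the handle of the pin tool, 86 mm above the pin's tip. Upright tool, 60 g: blue eight-sided handle 14 mm across the flats and 60 mm long (z axis up along the tool), below it a dark round collar 24 mm in diameter and 4 mm thick, below that a steel pin 5 mm in diameter and 52 mm long with a round nose. In the stand its collar rests on the stand's top, so the handle spans 66 to 126 mm above the bench, its centre at 96 mm.
- pin_tip (a point): lower end of the pin tool's pin, on the tool's axis, 86 mm below the handle's centre.
- screwdriver_handle (a point): bystander: centre of the yellow handle (16 mm wide, 66 mm long) of a screwdriver hanging in the stand, its top 135 mm above the bench.
- probe_handle (a point): bystander: centre of the thin wooden handle (10 mm wide, 72 mm long) of a needle probe hanging in the stand, its top 141 mm above the bench.
- oil_bottle_mid (a point): bystander: middle of an amber dropper bottle, 32 mm in diameter, 74 mm high.
- petri_mid (a point): bystander: middle of a closed Petri dish, 94 mm in diameter, 15 mm high.
- objective_mid (a point): bystander: middle of a steel microscope objective standing on its thread, 29 mm in diameter, 46 mm high.
- filter_case_mid (a point): bystander: middle of a round grey filter case with an amber window, 52 mm in diameter, 12 mm high.
- slide_box_mid (a point): bystander: middle of a dark blue slide box, 100 x 87 x 34 mm.

How it is judged:
On the way, in this order (a step that is already met when the one before it is completed fails the run):
1. the pin tool presses the release button down while the slide is still in (contact force between pin_tool and release above 0.5 N and z of release in the frame of slide_port below -0.0072 m and value of joint filter_slide below 0.005 m), for 0.1 s.
2. the slide is most of the way out with the pin tool still holding the button down (contact force between pin_tool and release above 0.5 N and z of release in the frame of slide_port below -0.0065 m and value of joint filter_slide above 0.045 m), for 0.1 s.
At the end, for the whole second after the job is handed in: The filter slide is out to its end stop (within 4 mm); the pin tool hangs at rest and upright (within 0.15 rad) in a well of the tool stand, its collar on the stand's top (within 6 mm) (value of joint filter_slide above 0.066 m and z of pin_tip in the frame of tool_stand between 0.003 and 0.016 m and x of pin_tip in the frame of tool_stand between -0.008 and 0.008 m and y of pin_tip in the frame of tool_stand between -0.06 and 0.06 m and angle between pin_handle's own z axis and vertical below 0.15 rad and linear speed of pin_tool below 0.02 m/s); the robot touches nothing.
It fails at once if a bystander is moved by more than 20 mm (distance of any of screwdriver_handle, probe_handle, oil_bottle_mid, petri_mid, objective_mid, filter_case_mid, slide_box_mid from where it was at the start of the episode above 0.02 m).
It also fails if it takes over 61 s, if anything falls off the work surface, if the arm or the gripper's body presses on something with over 40 N, if the wrist force passes 120 N, or if a joint passes its speed limit or range.

## Working session

There is one attempt and no reset: what is moved stays moved. The work goes in short steps, Python scripts to look and compute and a tool call to move; the robot and the scene stay as the last step left them, time stands still between calls to the robot, and variables do not carry over. Pictures are saved under pics/ and viewed, at most 12 in all, crops included, and the job is handed in when it is done.

Besides the shell and the picture viewer there is one more tool, called as name(argument=value, ...) on one line, values as JSON. apply_moves: Moves the arm, as the interface text tells. Its arguments: {"type":"object","properties":{"rows":{"type":"array","items":{"type":"number"}},"grip":{"type":"number"},"grip_force":{"type":"number"}},"required":["rows"]}

```bash
mkdir -p pics; cat > h.py <<'E'
import numpy as np, cv2
from scipy.spatial.transform import Rotation as Ro
from station import ctrl
def snap(n):
    o=ctrl.get_obs(); im,d=ctrl.get_image(n); m=ctrl.camera_model(n)
    if n=="wrist":
        T=np.eye(4);T[:3,:3]=Ro.from_rotvec(o["tool_rot"]).as_matrix();T[:3,3]=o["tool_pos"]
        C=T@np.array(m["tool_from_camera"])
    else:
        C=np.eye(4);R=np.array(m["R"]);C[:3,:3]=R.T;C[:3,3]=-R.T@np.array(m["t"])
    return im,d,np.array(m["mtx"],float),float(m["k1"]),C
def cloud(d,K,k1,C):
    v,u=np.mgrid[:480,:640]
    pts=np.stack([u.ravel(),v.ravel()],1).astype(float)
    s=cv2.undistortPoints(pts[:,None],K,np.array([k1,0,0,0,0.]))[:,0]
    z=d.ravel()
    P=np.c_[s[:,0]*z,s[:,1]*z,z]@C[:3,:3].T+C[:3,3]
    P[z<=0]=np.nan
    return P.reshape(480,640,3)
E
python3 - <<'E'
from h import *
for n in("top","side"):
    im,d,K,k1,C=snap(n); P=cloud(d,K,k1,C)
    cv2.imwrite(f"pics/{n}0.png",im); np.savez(f"{n}0.npz",im=im,P=P)
    print(n,C[:3,3].round(3),C[:3,2].round(2))
o=ctrl.get_obs(); print(o["tool_pos"],o["tool_rot"],o["t"],ctrl.tip_extent,o["contact_force"])
E
```

```text
top [0.535 0.    1.484] [ 0.07 -0.02 -1.  ]
side [ 0.558 -0.826  1.045] [ 0.04  0.65 -0.76]
[0.14587105 0.60729447 0.30279497] [-3.69525189e-01 -3.11936404e+00  2.84566222e-03] 0.1 0.0726 [ 0.04536565  0.059941   -0.36962612]
```

View pics/top0.png

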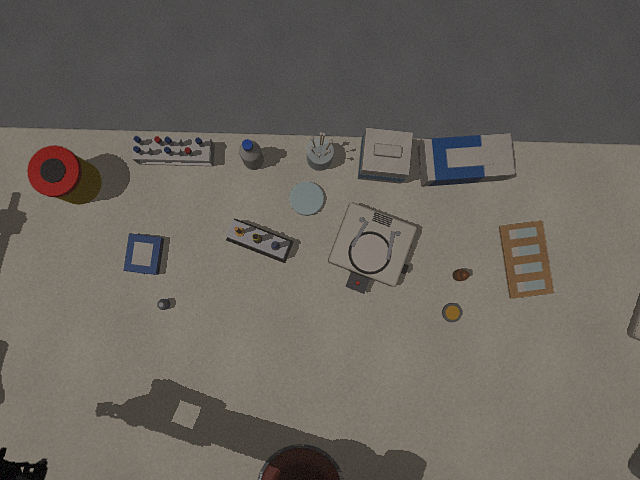

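View pics/side0.png

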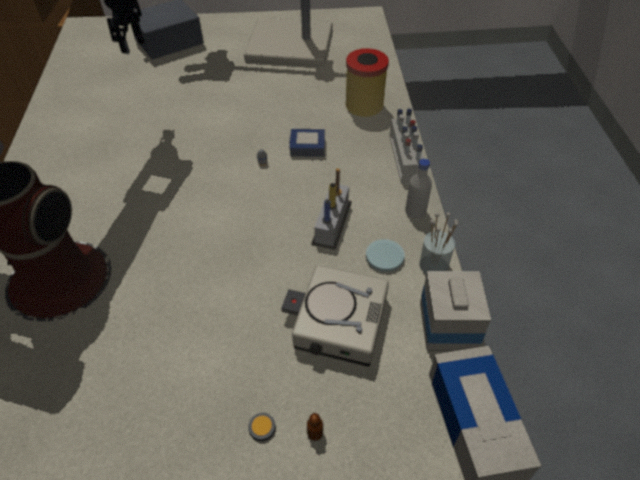

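The top view shows the stand at about (260,240), with the blue tool at its right end near (276,244). The base is at (372,243) and the dark handle block with its red button at (359,283). The side view agrees. Next I'll measure these.

```bash
python3 - <<'E'
from h import *
for n in("top","side"):
    f=np.load(n+"0.npz"); P=f["P"]; im=f["im"]; hsv=cv2.cvtColor(im,cv2.COLOR_BGR2HSV)
    b={"top":((220,210,305,270),(320,195,425,300)),"side":((305,160,355,255),(275,260,395,365))}[n]
    def box(b):
        m=np.zeros((480,640),bool); m[b[1]:b[3],b[0]:b[2]]=1; return m
    z=P[...,2]; H,S,V=[hsv[...,i].astype(int) for i in range(3)]
    def rect(name,m):
        q=P[m]; r=cv2.minAreaRect(q[:,:2].astype(np.float32)); print(n,name,m.sum(),"rect",np.round(r[0],4),np.round(r[1],4),round(r[2],2),"z",np.round(np.median(q[:,2]),4))
    rect("stand",box(b[0])&(z>.054)&(z<.066))
    m=box(b[1])&(z>.063)&(z<.072); rect("base",m)
    m=box(b[1])&(z>.04)&(z<.052)&(V<110); m=cv2.morphologyEx(m.astype(np.uint8),cv2.MORPH_OPEN,np.ones((3,3)))>0
    rect("handle",m)
    m=box(b[1])&((H<8)|(H>172))&(S>130)&(V>60)&(z<.06); 
    v,u=np.nonzero(m);print("red",m.sum(),u.mean(),v.mean(),np.nanmedian(P[m],0).round(4))
    m=box(b[0])&(z>.075)
    for nm,mm in(("blue",m&(H>105)&(H<130)&(S>60)),("yel",m&(H>20)&(H<35)&(S>100)),("brown",m&(H<20)&(S>80))):
        if mm.sum(): q=P[mm];print(nm,mm.sum(),np.median(q,0).round(4),q[:,2].max().round(4), q[q[:,2]>q[:,2].max()-.012].mean(0).round(4))
E
```

```text
top stand 784 rect [0.6535 0.1294] [0.1609 0.0482] 70.11 z 0.0627
top base 3516 rect [ 0.647  -0.1704] [0.1896 0.1697] 70.51 z 0.0686
top handle 241 rect [ 0.5454 -0.1347] [0.0528 0.0421] 69.85 z 0.047
red 13 357.38461538461536 282.38461538461536 [ 0.5463 -0.1341  0.0439]
blue 15 [0.6329 0.0818 0.1253] 0.1331 [0.637  0.0869 0.1274]
yel 25 [0.651  0.1263 0.1311] 0.1368 [0.6532 0.1288 0.1326]
brown 23 [0.6691 0.1754 0.1384] 0.147 [0.6702 0.1767 0.1424]
side stand 555 rect [0.6543 0.126 ] [0.1659 0.0494] 70.47 z 0.0628
side base 4969 rect [ 0.6474 -0.1752] [0.1922 0.1694] 70.5 z 0.069
side handle 460 rect [ 0.5853 -0.2152] [0.0853 0.2328] 34.64 z 0.0471
red 12 293.5 300.5 [ 0.5455 -0.1352  0.042 ]
blue 61 [0.6367 0.0744 0.0999] 0.125 [0.6359 0.0739 0.1203]
yel 98 [0.6531 0.1201 0.1115] 0.1368 [0.6551 0.1209 0.1311]
brown 43 [0.6697 0.1702 0.1304] 0.1433 [0.6695 0.167  0.1388]
```

```bash
cat >> h.py <<'E'
def Rt(yaw_y):  # tool down, tool y axis at world angle yaw_y (deg)
    a=np.radians(yaw_y); y=np.array([np.cos(a),np.sin(a),0]); z=np.array([0,0,-1.]); return np.stack([np.cross(y,z),y,z],1)
def row(pos,yaw):
    o=ctrl.get_obs(); R=Ro.from_rotvec(o["tool_rot"]).as_matrix()
    s=R.T@(np.array(pos)-o["tool_pos"])/.6; w=Ro.from_matrix(R.T@Rt(yaw)).as_rotvec()/(np.pi/2)
    print("t",o["t"],"pos",o["tool_pos"].round(4),"row",s.round(4),w.round(4))
E
python3 -c "
from h import *
row([.636,.081,.30],-20)"
```

```text
t 0.1 pos [0.1459 0.6073 0.3028] row [-0.9992 -0.662   0.0057] [-1.0000e-03  9.0000e-04  1.0721e+00]
```

apply_moves(rows=[-0.5,-0.33,0.005,0,0,0.5,-0.5,-0.33,0.005,0,0,0.5,-0.5,-0.33,0.005,0,0,0.5,-0.5,-0.33,0.005,0,0,0.5,-0.5,-0.33,0.005,0,0,0.5,-0.5,-0.33,0.005,0,0,0.5,-0.5,-0.33,0.005,0,0,0.5,-0.5,-0.33,0.005,0,0,0.5,-0.98,-0.65,0.005,0,0,1,-0.98,-0.65,0.005,0,0,1,-0.98,-0.65,0.005,0,0,1,-0.98,-0.65,0.005,0,0,1,-0.98,-0.65,0.005,0,0,1,-0.98,-0.65,0.005,0,0,1,-0.98,-0.65,0.005,0,0,1,-0.98,-0.65,0.005,0,0,1,-0.98,-0.65,0.005,0,0,1], grip=1)

```text
t: 1.8
tool_pos: [0.6268, 0.0909, 0.2999]
tool_rot: [-2.467, -1.942, 0.002]
contact_force: [-0.5, 0.4, -0.3]
opening: 0.0854
grip_force: 0.0
```

```bash
python3 - <<'E'
from h import *
row([.636,.081,.30],-20)
im,d,K,k1,C=snap("wrist"); np.savez("w1.npz",im=im,P=cloud(d,K,k1,C)); cv2.imwrite("pics/w1.png",im); print(C[:3,3])
E
```

```text
t 1.8 pos [0.6268 0.0909 0.2999] row [-0.0124  0.0188 -0.0002] [-0.0013 -0.      0.0714]
[0.64312442 0.15949089 0.37079394]
```

View pics/w1.png

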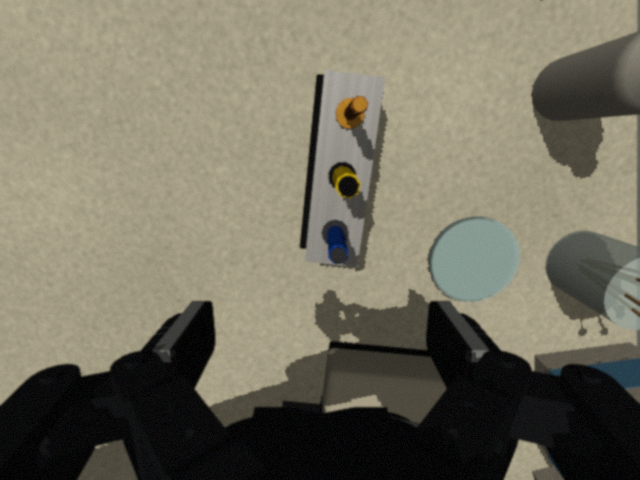

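The wrist view shows the blue handle at about (338,243), at the near end of the stand. I'll refine its position from depth.

```bash
python3 - <<'E'
from h import *
f=np.load("w1.npz");P=f["P"];im=f["im"];z=P[...,2]
m=np.zeros(z.shape,bool);m[60:275,295:395]=1
q=P[m&(z>.056)&(z<.066)];r=cv2.minAreaRect(q[:,:2].astype(np.float32));print(np.round(r[0],4),np.round(r[1],4),r[2],np.median(q[:,2]))
for s in((205,275,315,360),(160,202,325,365)):
    mm=np.zeros(z.shape,bool);mm[s[0]:s[1],s[2]:s[3]]=1
    q=P[mm&(z>.115)];zt=np.percentile(q[:,2],97);t=q[q[:,2]>zt-.004];print(len(t),zt,t.mean(0).round(4),((t.max(0)+t.min(0))/2).round(4),np.ptp(t,axis=0).round(4))
E
```

```text
[0.6535 0.1273] [0.1603 0.0481] 70.14094543457031 0.06285465479365993
263 0.13092868192790108 [0.6365 0.081  0.1294] [0.6367 0.0805 0.1292] [0.0135 0.0145 0.0045]
408 0.13707830786462952 [0.6534 0.1275 0.1355] [0.6533 0.1275 0.1358] [0.0165 0.0164 0.0054]
```

apply_moves(rows=[-0.0128,0.0189,0,-0.001,0,0.0714,-0.0128,0.0189,0,-0.001,0,0.0714,-0.0128,0.0189,0.1,-0.001,0,0.0714,-0.0128,0.0189,0.15,-0.001,0,0.0714,-0.0128,0.0189,0.15,-0.001,0,0.0714,-0.0128,0.0189,0.15,-0.001,0,0.0714])

```text
t: 2.45
tool_pos: [0.6351, 0.0821, 0.2109]
tool_rot: [2.57, 1.807, -0.0]
contact_force: [0.5, 0.4, 0.7]
opening: 0.0855
grip_force: 0.0
```

```bash
python3 -c "
from h import *
row([.6365,.0807,.154],-20)"
```

```text
t 2.45 pos [0.6351 0.0821 0.2109] row [-0.0014  0.0031  0.0948] [0.     0.0001 0.0023]
```

apply_moves(rows=[-0.0014,0.003,0.04,0,0,0.002,-0.0014,0.003,0.07,0,0,0.002,-0.0014,0.003,0.0948,0,0,0.002,-0.0014,0.003,0.0948,0,0,0.002,-0.0014,0.003,0.0948,0,0,0.002])

```text
t: 2.95
tool_pos: [0.6375, 0.0797, 0.1543]
tool_rot: [2.574, 1.799, 0.002]
contact_force: [-0.7, -0.6, 0.1]
opening: 0.0857
grip_force: 0.0
```

apply_moves(rows=[0,0,0,0,0,0,0,0,0,0,0,0,0,0,0,0,0,0,0,0,0,0,0,0,0,0,0,0,0,0,0,0,0,0,0,0,0,0,0,0,0,0,0,0,0,0,0,0,0,0,0,0,0,0,0,0,0,0,0,0], grip=0, grip_force=60)

```text
t: 3.95
tool_pos: [0.6375, 0.0795, 0.1543]
tool_rot: [2.574, 1.798, 0.002]
contact_force: [-0.6, -0.6, 2.0]
opening: 0.0129
grip_force: 58.5
```

```bash
python3 -c "
from h import *
row([.6365,.0807,.154],-20)
im,d,K,k1,C=snap('wrist');cv2.imwrite('pics/w2.png',im)"
```

```text
t 3.95 pos [0.6375 0.0795 0.1543] row [ 0.0012 -0.0022  0.0005] [ 0.0012 -0.0001 -0.0013]
```

View pics/w2.png

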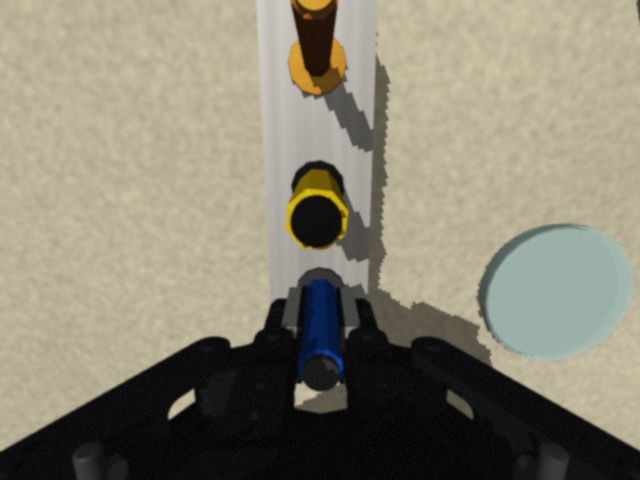

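The tool is held between the pads, with its handle at about (320,340) and the pads closed on it. Lifting now.

apply_moves(rows=[0,0,-0.04,0,0,0,0,0,-0.08,0,0,0,0,0,-0.12,0,0,0,0,0,-0.15,0,0,0,0,0,-0.15,0,0,0,0,0,-0.15,0,0,0])

```text
t: 4.6
tool_pos: [0.637, 0.0796, 0.2434]
tool_rot: [2.574, 1.799, 0.001]
contact_force: [0.3, 0.2, -0.7]
opening: 0.0128
grip_force: 58.4
```

```bash
python3 -c "
from h import *
row([.5455,-.1345,.243],-20)"
```

```text
t 4.6 pos [0.637  0.0796 0.2434] row [-0.3875 -0.0205  0.0007] [ 0.0007  0.0001 -0.0013]
```

apply_moves(rows=[-0.05,-0.003,0,0,0,0,-0.1,-0.005,0,0,0,0,-0.15,-0.008,0,0,0,0,-0.2,-0.01,0,0,0,0,-0.25,-0.013,0,0,0,0,-0.3,-0.016,0,0,0,0,-0.35,-0.018,0,0,0,0,-0.38,-0.02,0,0,0,0,-0.3875,-0.0205,0,0,0,0,-0.3875,-0.0205,0,0,0,0,-0.3875,-0.0205,0,0,0,0])

```text
t: 5.7
tool_pos: [0.5457, -0.1337, 0.2431]
tool_rot: [-2.575, -1.8, -0.001]
contact_force: [-0.0, 0.8, -0.6]
opening: 0.0129
grip_force: 58.5
```

```bash
python3 - <<'E'
from h import *
row([.5455,-.1345,.243],-20)
im,d,K,k1,C=snap('wrist');P=cloud(d,K,k1,C);np.savez("w3.npz",im=im,P=P,K=K,k1=k1,C=C)
cv2.imwrite('pics/w3.png',im)
E
```

```text
t 5.7 pos [ 0.5457 -0.1337  0.2431] row [-0.0013  0.0002  0.0002] [ 0.0001 -0.0003 -0.0009]
```

View pics/w3.png

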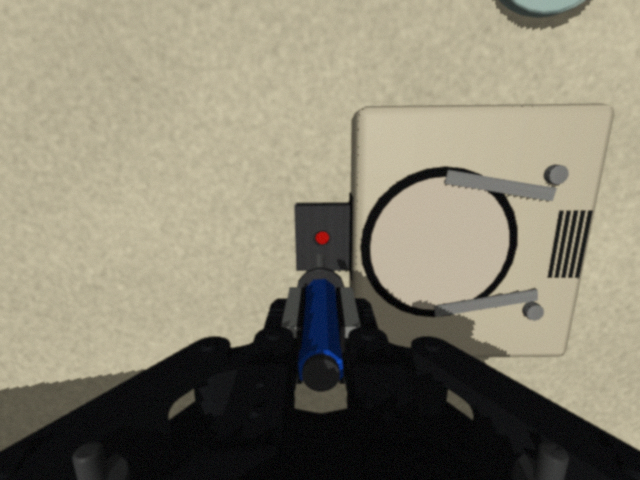

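The wrist view shows the red button at (322,238) in the dark block, and the pin just below it at about (319,256). I'll measure both.

```bash
python3 - <<'E'
from h import *
f=np.load("w3.npz");P=f["P"];im=f["im"];C=f["C"];K=f["K"];k1=float(f["k1"]);z=P[...,2]
hsv=cv2.cvtColor(im,cv2.COLOR_BGR2HSV).astype(int)
m=np.zeros(z.shape,bool);m[225:252,305:340]=1
red=m&((hsv[...,0]<8)|(hsv[...,0]>172))&(hsv[...,1]>140)
v,u=np.nonzero(red);print("red",red.sum(),(u.max()+u.min())/2,(v.max()+v.min())/2,u.mean(),v.mean(),P[red].mean(0).round(4),((P[red].max(0)+P[red].min(0))/2).round(4),np.ptp(P[red],axis=0).round(4))
def ray(u,v,zz):
    s=cv2.undistortPoints(np.array([[[u,v]]],float),K,np.array([k1,0,0,0,0.]))[0,0]
    d=C[:3,:3]@np.r_[s,1]; return C[:3,3]+d*(zz-C[2,3])/d[2]
print("red by ray",ray((u.max()+u.min())/2,(v.max()+v.min())/2,.042).round(4))
m[:]=0;m[200:272,290:352]=1
q=P[m&(z>.041)&(z<.051)&(hsv[...,2]<90)];r=cv2.minAreaRect(q[:,:2].astype(np.float32));print("block",np.round(r[0],4),np.round(r[1],4),r[2],np.median(q[:,2]).round(4))
m[:]=0;m[240:272,300:340]=1
q=P[m&(z>.085)&(z<.165)]; 
for lo in np.arange(.085,.165,.01):
    s=q[(q[:,2]>=lo)&(q[:,2]<lo+.01)]
    if len(s):print(lo.round(3),len(s),s.mean(0).round(4),np.ptp(s,axis=0).round(4))
m[:]=0;m[345:400,295:350]=1
q=P[m&(z>.19)];t=q[q[:,2]>np.percentile(q[:,2],97)-.004];print("top",((t.max(0)+t.min(0))/2).round(4))
cv2.imwrite("pics/w3c.png",cv2.resize(im[195:295,270:370],(600,600),interpolation=cv2.INTER_CUBIC))
E
```

```text
red 160 322.0 237.5 321.775 237.4375 [ 0.5454 -0.1367  0.0431] [ 0.5455 -0.1365  0.0435] [0.0112 0.0112 0.0062]
red by ray [ 0.5454 -0.1371  0.042 ]
block [ 0.5467 -0.1359] [0.0574 0.0428] 70.8746337890625 0.0468
0.095 12 [ 0.546  -0.1313  0.1036] [0.0037 0.0028 0.0036]
0.105 43 [ 0.5461 -0.1314  0.1103] [0.0048 0.0028 0.009 ]
0.115 46 [ 0.546  -0.1314  0.1199] [0.0046 0.0025 0.0091]
0.125 6 [ 0.5467 -0.1311  0.1258] [0.002  0.0011 0.0015]
0.145 57 [ 0.5489 -0.1227  0.1538] [0.0121 0.0046 0.003 ]
0.155 36 [ 0.5495 -0.1229  0.1557] [0.0095 0.0034 0.0023]
top [ 0.5464 -0.1343  0.2202]
```

View pics/w3c.png

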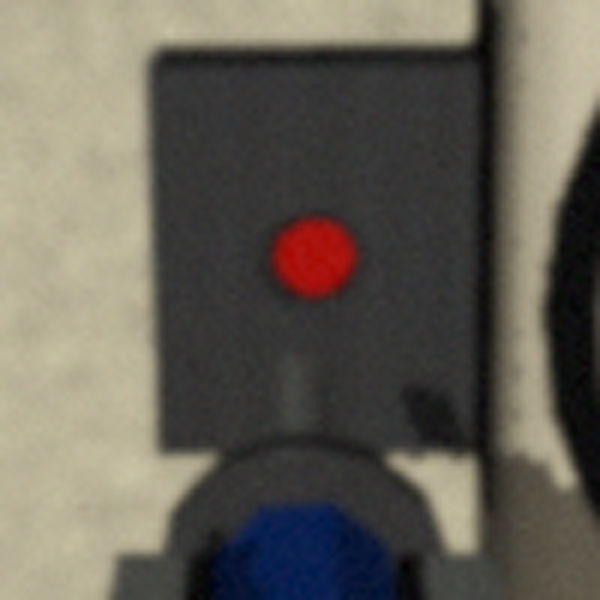

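apply_moves(rows=[-0.005,0.001,0.03,0,0,0,-0.005,0.001,0.06,0,0,0,-0.005,0.001,0.077,0,0,0,-0.005,0.001,0.077,0,0,0,-0.005,0.001,0.077,0,0,0])

```text
t: 6.25
tool_pos: [0.5456, -0.1371, 0.198]
tool_rot: [2.574, 1.8, 0.002]
contact_force: [0.9, -0.7, 0.1]
opening: 0.0129
grip_force: 58.5
```

```bash
python3 - <<'E'
from h import *
row([.5454,-.1367,.1813],-20)
im,d,K,k1,C=snap('wrist');P=cloud(d,K,k1,C);np.savez("w4.npz",im=im,P=P,K=K,k1=k1,C=C)
cv2.imwrite("pics/w4c.png",cv2.resize(im[175:295,260:380],(600,600),interpolation=cv2.INTER_CUBIC))
E
```

```text
t 6.25 pos [ 0.5456 -0.1371  0.198 ] row [ 0.0006 -0.0006  0.0279] [ 0.0011 -0.0001 -0.0008]
```

View pics/w4c.png

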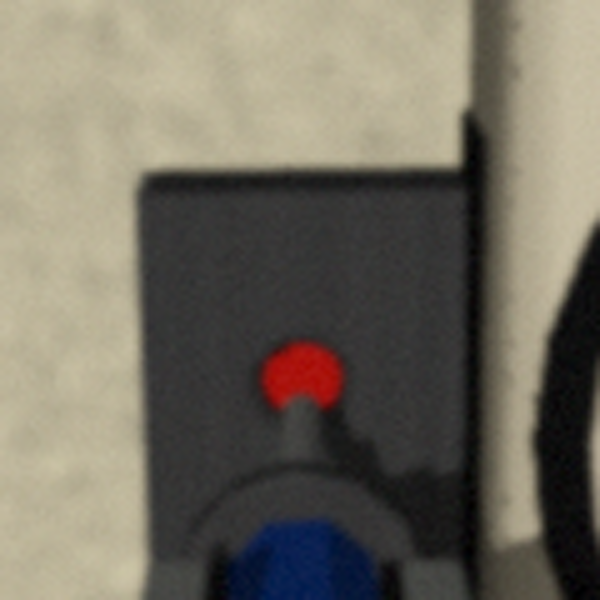

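The pin tip at crop (302,397) lines up with the red button at (303,378), allowing for the remaining height. Pressing down.

apply_moves(rows=[0.0005,-0.0005,0.01,0,0,0,0.0005,-0.0005,0.018,0,0,0,0.0005,-0.0005,0.022,0,0,0,0.0005,-0.0005,0.024,0,0,0,0.0005,-0.0005,0.024,0,0,0])

```text
t: 6.8
tool_pos: [0.5453, -0.1372, 0.1838]
tool_rot: [2.574, 1.798, 0.002]
contact_force: [-0.1, 0.8, 2.7]
opening: 0.0132
grip_force: 58.8
```

apply_moves(rows=[0,0,0.0015,0,0,0,0,0,0.003,0,0,0,0,0,0.0045,0,0,0,0,0,0.0045,0,0,0])

```text
t: 7.2
tool_pos: [0.5454, -0.1372, 0.181]
tool_rot: [2.574, 1.798, 0.002]
contact_force: [0.0, 0.1, 3.9]
opening: 0.0127
grip_force: 58.9
```

apply_moves(rows=[0,0,0.0015,0,0,0,0,0,0.003,0,0,0,0,0,0.004,0,0,0,0,0,0.004,0,0,0])

```text
t: 7.6
tool_pos: [0.5457, -0.1373, 0.1801]
tool_rot: [2.573, 1.798, 0.002]
contact_force: [-1.9, 1.0, 10.7]
opening: 0.0128
grip_force: 60.0
```

apply_moves(rows=[0,-0.004,0,0,0,0,0,-0.009,0,0,0,0,0,-0.015,0,0,0,0,0,-0.021,0,0,0,0,0,-0.027,0,0,0,0,0,-0.033,0,0,0,0,0,-0.039,0,0,0,0,0,-0.045,0,0,0,0,0,-0.051,0,0,0,0,0,-0.057,0,0,0,0,0,-0.063,0,0,0,0,0,-0.069,0,0,0,0,0,-0.075,0,0,0,0,0,-0.081,0,0,0,0,0,-0.087,0,0,0,0,0,-0.093,0,0,0,0,0,-0.098,0,0,0,0,0,-0.102,0,0,0,0,0,-0.102,0,0,0,0,0,-0.102,0,0,0,0])

```text
t: 9.6
tool_pos: [0.4891, -0.1169, 0.1803]
tool_rot: [2.57, 1.796, 0.005]
contact_force: [0.3, -0.7, 7.8]
opening: 0.0129
grip_force: 59.4
```

```bash
python3 - <<'E'
from h import *
row([.4796,-.1133,.18],-20)
im,d,K,k1,C=snap('wrist')
cv2.imwrite("pics/w5c.png",im[120:300,220:460])
E
```

```text
t 9.6 pos [ 0.4891 -0.1169  0.1803] row [ 0.0002 -0.0169  0.0004] [ 0.0042  0.0005 -0.0013]
```

View pics/w5c.png

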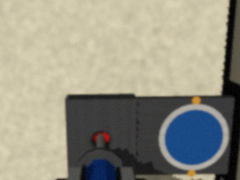

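The slide has come out and the pin is still on the button at crop (101,138). Pushing on to the stop.

apply_moves(rows=[0,-0.004,0,0,0,0,0,-0.008,0,0,0,0,0,-0.012,0,0,0,0,0,-0.016,0,0,0,0,0,-0.019,0,0,0,0,0,-0.022,0,0,0,0,0,-0.022,0,0,0,0])

```text
t: 10.35
tool_pos: [0.4772, -0.1126, 0.1804]
tool_rot: [2.569, 1.795, 0.007]
contact_force: [2.1, -1.7, 7.6]
opening: 0.0133
grip_force: 59.3
```

apply_moves(rows=[0,-0.003,0,0,0,0,0,-0.006,0,0,0,0,0,-0.009,0,0,0,0,0,-0.009,0,0,0,0])

```text
t: 10.75
tool_pos: [0.4737, -0.1113, 0.1807]
tool_rot: [2.565, 1.791, 0.013]
contact_force: [9.0, -3.6, 1.8]
opening: 0.0129
grip_force: 59.8
```

The force jump shows the end stop. I'll relieve the side load and lift straight out.

apply_moves(rows=[0,0.005,0,0,0,0,0,0.006,-0.004,0,0,0,0,0.006,-0.015,0,0,0,0,0.006,-0.04,0,0,0,0,0.006,-0.08,0,0,0,0,0.006,-0.12,0,0,0,0,0.006,-0.12,0,0,0,0,0.006,-0.12,0,0,0])

```text
t: 11.55
tool_pos: [0.473, -0.1107, 0.2497]
tool_rot: [2.575, 1.799, 0.0]
contact_force: [-0.6, -0.2, -1.9]
opening: 0.0127
grip_force: 59.0
```

```bash
python3 - <<'E'
from h import *
row([.637,.0797,.25],-20)
im,d,K,k1,C=snap('wrist');P=cloud(d,K,k1,C);z=P[...,2]
cv2.imwrite("pics/w6.png",im[120:420,200:460])
hsv=cv2.cvtColor(im,cv2.COLOR_BGR2HSV).astype(int)
red=((hsv[...,0]<8)|(hsv[...,0]>172))&(hsv[...,1]>140)&(z<.06)&(z>.02)
p=np.median(P[red],0);print("red",red.sum(),p.round(4),"out",np.dot(p[:2]-[.5454,-.1367],[-.94,.342]))
im,d,K,k1,C=snap('top');P=cloud(d,K,k1,C);z=P[...,2]
hsv=cv2.cvtColor(im,cv2.COLOR_BGR2HSV).astype(int);m=np.zeros(z.shape,bool);m[240:330,320:400]=1
# pin axis vs TCP in the wrist frame
f=np.load
E
```

```text
t 11.55 pos [ 0.473  -0.1107  0.2497] row [ 0.392   0.1475 -0.0005] [ 0.0002 -0.0001 -0.0013]
red 164 [ 0.4797 -0.1138  0.0429] out 0.06959933102622162
```

View pics/w6.png

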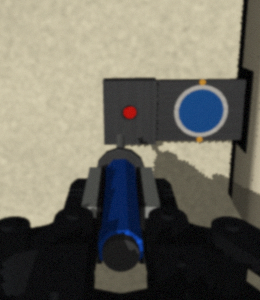

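The slide is out by 69.6 mm, with the red button at crop (129,113), and the tool is still straight in the grip. Returning to the stand.

apply_moves(rows=[0.05,0.019,0,0,0,0,0.1,0.038,0,0,0,0,0.15,0.056,0,0,0,0,0.2,0.075,0,0,0,0,0.25,0.094,0,0,0,0,0.3,0.113,0,0,0,0,0.35,0.132,0,0,0,0,0.38,0.143,0,0,0,0,0.392,0.1475,0,0,0,-0.001,0.392,0.1475,0,0,0,-0.001,0.392,0.1475,0,0,0,-0.001,0.392,0.1475,0,0,0,-0.001])

```text
t: 12.85
tool_pos: [0.6369, 0.0787, 0.2499]
tool_rot: [2.574, 1.8, 0.0]
contact_force: [-0.0, -0.5, -0.0]
opening: 0.0131
grip_force: 59.0
```

```bash
python3 - <<'E'
from h import *
row([.637,.0797,.165],-20)
im,d,K,k1,C=snap('wrist');P=cloud(d,K,k1,C);z=P[...,2]
cv2.imwrite("pics/w7.png",cv2.resize(im[170:310,250:390],(600,600),interpolation=cv2.INTER_CUBIC))
m=np.zeros(z.shape,bool);m[200:285,300:345]=1
q=P[m&(z>.085)&(z<.165)]
for lo in np.arange(.085,.165,.01):
    s=q[(q[:,2]>=lo)&(q[:,2]<lo+.01)]
    if len(s):print(lo.round(3),len(s),s.mean(0).round(4))
E
```

```text
t 12.85 pos [0.6369 0.0787 0.2499] row [ 0.0018 -0.0005  0.1416] [ 0.0005  0.0003 -0.0009]
0.105 25 [0.6375 0.0807 0.1118]
0.115 44 [0.6373 0.0808 0.1201]
0.125 38 [0.6373 0.081  0.1288]
0.155 538 [0.6396 0.0865 0.1622]
```

View pics/w7.png

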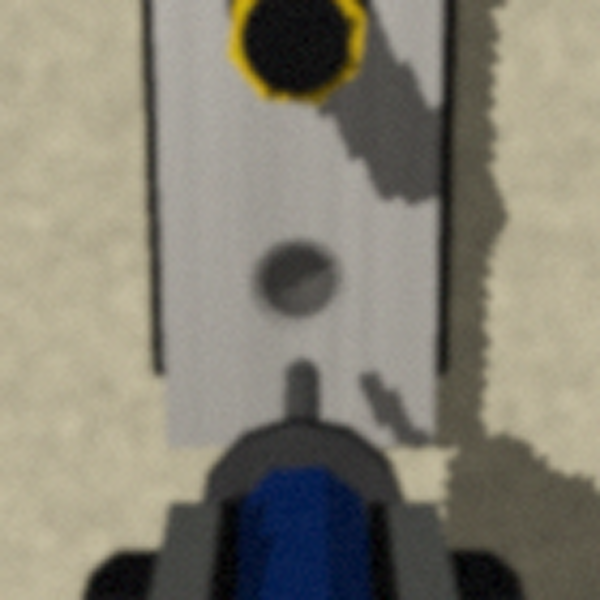

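The pin at crop (302,370) is in line with the empty well at (297,280). The well is visible just ahead, as expected at this height, so I'm lowering.

apply_moves(rows=[0.002,-0.0005,0.02,0,0,0,0.002,-0.0005,0.04,0,0,0,0.002,-0.0005,0.06,0,0,0,0.002,-0.0005,0.075,0,0,0,0.002,-0.0005,0.085,0,0,0,0.002,-0.0005,0.095,0,0,0,0.002,-0.0005,0.1,0,0,0])

```text
t: 13.6
tool_pos: [0.6376, 0.0807, 0.1896]
tool_rot: [2.573, 1.801, 0.001]
contact_force: [0.4, 0.4, -1.1]
opening: 0.0132
grip_force: 59.0
```

apply_moves(rows=[0.0,-0.0005,0.015,0,0,0,0,-0.0005,0.03,0,0,0,0,-0.0005,0.042,0,0,0,0,-0.0005,0.052,0,0,0,0,-0.0005,0.056,0,0,0,0,-0.0005,0.056,0,0,0])

```text
t: 14.2
tool_pos: [0.6372, 0.0808, 0.1561]
tool_rot: [2.573, 1.801, 0.0]
contact_force: [0.3, 0.3, -1.4]
opening: 0.0131
grip_force: 59.0
```

Tip is inside the well with no contact. I'll release, then retract upward.

apply_moves(rows=[0,0,0,0,0,0,0,0,0,0,0,0,0,0,0,0,0,0,0,0,0,0,0,0,0,0,0,0,0,0,0,0,0,0,0,0,0,0,0,0,0,0,0,0,0,0,0,0], grip=1)

```text
t: 15.0
tool_pos: [0.6375, 0.0808, 0.1567]
tool_rot: [2.573, 1.801, 0.001]
contact_force: [-0.1, -0.9, 0.0]
opening: 0.0854
grip_force: 0.0
```

apply_moves(rows=[0,0,-0.03,0,0,0,0,0,-0.08,0,0,0,0,0,-0.14,0,0,0,0,0,-0.2,0,0,0,0,0,-0.24,0,0,0,0,0,-0.24,0,0,0,0,0,-0.24,0,0,0])

```text
t: 15.7
tool_pos: [0.6375, 0.0809, 0.3022]
tool_rot: [2.572, 1.8, 0.004]
contact_force: [-0.1, 0.1, -0.7]
opening: 0.0855
grip_force: 0.0
```

```bash
python3 - <<'E'
from h import *
o=ctrl.get_obs();print(o["t"],o["tool_pos"],o["opening"])
im,d,K,k1,C=snap('side');P=cloud(d,K,k1,C);z=P[...,2]
a=cv2.resize(im[150:340,260:400],None,fx=3,fy=3);cv2.imwrite("pics/s8.png",a)
im,d,K,k1,C=snap('wrist');P=cloud(d,K,k1,C);z=P[...,2];hsv=cv2.cvtColor(im,cv2.COLOR_BGR2HSV).astype(int)
m=(hsv[...,0]>105)&(hsv[...,0]<130)&(hsv[...,1]>100)&(z>.07)&(np.abs(P[...,1]-.08)<.05)&(np.abs(P[...,0]-.636)<.05)
print(m.sum(),P[m].mean(0),P[m].max(0))
E
```

```text
15.7 [0.63745597 0.08088647 0.30223825] 0.08545831575519988
2877 [0.64101405 0.09218269 0.28052203] [0.68580554 0.11219433 0.32878544]
```

View pics/s8.png

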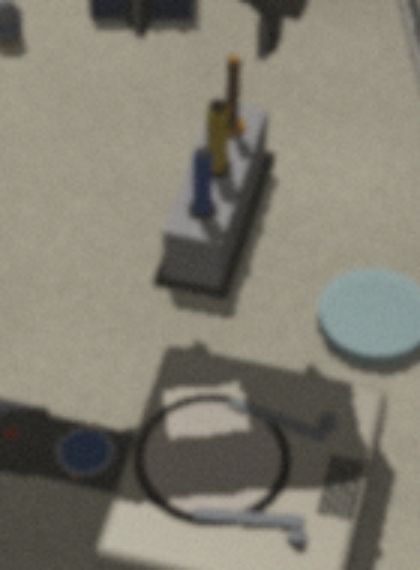

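The blue tool hangs upright in its well at crop (203,180), and the slide is out with its filter showing at (85,452). Handing the job in.

```bash
python3 -c "
from station import ctrl
print(ctrl.finish_job())"
```

```text
the job is handed in; nothing more can be done
None
```

I pushed the filter slide out to its end stop (about 69.6 mm measured) with the button held down, hung the pin tool back in its own well and handed the job in at about 16 s; the hand-in returned no verdict.

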